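# Find the full cake tin by feel and slide it home on the warming plate

### The job

One of the three closed cake tins holds a fruit cake and is much heavier than the two empty ones: find it by feel. Slide it, lifting none of them, onto the marked zone of the black warming plate and gently up against the steel upstand at the back, midway between the two side lines of the zone. Leave the empty tins standing clear of the warming plate, and leave the mug and the jar alone.

Things in the scene. Friction and masses are not known exactly. Their poses are not given: they have to be found in the camera images.
- tin_a: one of three look-alike round grey steel cake tins with flat lids and a small spring clasp on the side; 110 mm diameter, 70 mm tall, straight sided, no handle. One of the three holds a dense fruit cake and weighs about 0.9 kg, the other two are empty and weigh about 0.2 kg; which is which cannot be seen. Origin: centre of its underside, z up; its yaw means nothing
- tin_b: one of three look-alike round grey steel cake tins with flat lids and a small spring clasp on the side; 110 mm diameter, 70 mm tall, straight sided, no handle. One of the three holds a dense fruit cake and weighs about 0.9 kg, the other two are empty and weigh about 0.2 kg; which is which cannot be seen. Origin: centre of its underside, z up; its yaw means nothing
- tin_c: one of three look-alike round grey steel cake tins with flat lids and a small spring clasp on the side; 110 mm diameter, 70 mm tall, straight sided, no handle. One of the three holds a dense fruit cake and weighs about 0.9 kg, the other two are empty and weigh about 0.2 kg; which is which cannot be seen. Origin: centre of its underside, z up; its yaw means nothing
- plate: black glass warming plate, fixed, flush with the white worktop, 170 mm deep (x) by 260 mm wide (y), with a steel upstand (30 mm tall, 14 mm thick, 260 mm wide) along its back edge: the stop. Origin: middle of the upstand's front face, at worktop level; x points level into the upstand, away from the robot, y along it, z up. Glass from x = -170 mm to 0
- zone (a point): middle of the zone's opening (front) line on the plate, 120 mm before the upstand's face; axes as the plate's. The zone is outlined in thin pale lines: this front line and two side lines 75 mm either side, running to the upstand. A tin touching the upstand has its centre 65 mm beyond this point in x
- mug: white ceramic mug, 76 mm diameter, 85 mm tall, origin at the centre of its underside; a bystander
- jar: glass jar with a steel cap, 66 mm diameter, 95 mm tall, origin at the centre of its underside; a bystander
Mind the look-alikes: they are no part of the job. Leave any red look-alike of the tin_b alone.

How it is judged:
At the end, for the whole second after the job is handed in: The full tin (bearing on its support with over 5 N) stands upright, at rest, against the upstand (gap under 4.5 mm), its centre within 22 mm of the zone's middle line; the empty tins stand upright on the worktop, centres off the plate; mug and jar within 30 mm of their places (((x of tin_a in the frame of plate between -0.0595 and -0.05 m and y of tin_a in the frame of plate between -0.022 and 0.022 m and contact force between tin_a and anything else above 5 N and not (x of tin_b in the frame of plate between -0.165 and 0.02 m and y of tin_b in the frame of plate between -0.125 and 0.125 m) and not (x of tin_c in the frame of plate between -0.165 and 0.02 m and y of tin_c in the frame of plate between -0.125 and 0.125 m)) or (x of tin_b in the frame of plate between -0.0595 and -0.05 m and y of tin_b in the frame of plate between -0.022 and 0.022 m and contact force between tin_b and anything else above 5 N and not (x of tin_a in the frame of plate between -0.165 and 0.02 m and y of tin_a in the frame of plate between -0.125 and 0.125 m) and not (x of tin_c in the frame of plate between -0.165 and 0.02 m and y of tin_c in the frame of plate between -0.125 and 0.125 m)) or (x of tin_c in the frame of plate between -0.0595 and -0.05 m and y of tin_c in the frame of plate between -0.022 and 0.022 m and contact force between tin_c and anything else above 5 N and not (x of tin_a in the frame of plate between -0.165 and 0.02 m and y of tin_a in the frame of plate between -0.125 and 0.125 m) and not (x of tin_b in the frame of plate between -0.165 and 0.02 m and y of tin_b in the frame of plate between -0.125 and 0.125 m))) and linear speed of each of tin_a, tin_b, tin_c below 0.01 m/s and angle between each of tin_a, tin_b, tin_c's own z axis and vertical below 0.1 rad and height (world z) of each of tin_a, tin_b, tin_c below 0.01 m); the robot touches nothing.
It fails at once if a tin is lifted instead of slid (height (world z) of any of tin_a, tin_b, tin_c above 0.015 m).
It fails at once if a tin is tipped over (angle between any of tin_a, tin_b, tin_c's own z axis and vertical above 0.5 rad).
It fails at once if a tin is rammed against the upstand (over 40 N) (contact force between any of tin_a, tin_b, tin_c and plate above 40 N).
It fails at once if the mug or jar is disturbed (moved over 30 mm or knocked over) (distance of any of mug, jar from where it was at the start of the episode above 0.03 m or angle between any of mug, jar's own z axis and vertical above 0.5 rad).
It also fails if it takes over 72 s, if anything falls off the work surface, if the arm or the gripper's body presses on something with over 40 N, if the wrist force passes 120 N, or if a joint passes its speed limit or range.

### The arm

A 7-joint arm with a two-finger parallel gripper is mounted at the origin on the work surface. World frame = base frame: x ahead of the robot, y to its left, z up, the work surface at z = 0. Lengths are in m, angles in rad, forces in N, time in s.
With the tool pointing down it reaches from about 0.35 to 0.9 m from the base axis. Payload 8.1 kg.
Tool frame: the origin (TCP) lies at the very end of the fingers, on their centre line; the grasp point (between the pads) lies 19 mm behind it (arm.tcp_to_grasp is the z of the grasp point in the tool frame, in m); z points along the fingers, y is the line along which they close (so a half turn about z gives the same grasp; the last joint's range is limited). The gripper opens to 92 mm and grips with 3 to 60 N. Pads are 19 mm wide; open, the fingers measure 130 mm over their backs; the gripper's body (75 mm by 190 mm) begins 47 mm behind the grasp point.
Start: joints at [1.016, 0.434, 0.025, 1.573, -0.012, 1.134, -0.075], TCP at [0.273, -0.562, 0.227] pointing down, gripper open.
Joint ranges: [-2.62, 2.62], [-0.44, 2.09], [-1.27, 1.32], [0.08, 2.57], [-1.32, 4.46], [0.12, 2], [-2.74, 2.74]. Speed limits (rad/s): [2.22, 2.22, 3.01, 3.01, 3.14, 3.14, 3.14].

### API

Orientations are given as a rotation vector (axis times angle).
In Python, from cell import readout, vision, sign_off, arm gives the robot as it stands. The module is installed in compiled form; this text tells all that it offers.
- The arm moves only by the shell command python3 -m creep 'ROWS' [FORCE]. ROWS is JSON, a list of rows, each a list of 5 numbers: the shift along the tool's x, y, z in units of 4 cm (1.0 is 4 cm), then the turn about the tool's z in units of 4 degrees (1.0 is 4 degrees), then the opening, from 0 (shut) to 1 (fully open). A call has 1 to 12 rows; each row shifts and turns the commanded pose from where the row before left it, along the tool's axes as they then stand; what a row does not reach is not made up. A row lasts 1/8 s, in which the tool goes at most 62.5 mm and 10.7 degrees, less where a joint would pass 70% of its speed; a pose out of reach is approached as far as the arm can. A call with a number of a shift or a turn outside -1 to 1 is refused whole. A call with a gripper value outside its range is refused whole. The fingers move at their own pace and stop on an object; FORCE is the grip in N (left out, the last holds). Time passes only in rows, so rows that do not move let the fingers close. It gives the time, the measured TCP pose, the force, the opening and the grip force at its end, in the units of the state.
- readout.observe(): the state, without advancing time (a new reading comes with each control period).
- vision.get_image(name): name is "scene" or "top"; returns a dict with "pixels" (420x560x3 uint8, blue, green, red), "z_map" (420x560 float32, m along the optical axis (not along the pixel's ray), 0 where there is no reading), "camera_matrix" (3x3 intrinsics, pixels), "position" and "rotation" of the camera in the world. Camera axes: x right, y up, looking along -z (the intrinsics and any distortion apply to the point x, -y, -z); pixel columns grow to the right and rows downward; lengths in m; the calibration is good to about 2 mm. A picture is of the moment at which its call begins.
- sign_off(): hands the job in; it is judged then, once.
The state is a dict: "clock": time; "joints": joint angles; "dq": joint speeds; "joint_efforts": joint torques, N m; "position": TCP position; "ee_rot": TCP orientation; "force": force on the tool from outside, world axes, zero at the start; "ft_torque": the same for the moment, N m; "width": opening from 0.0 (shut) to 1.0 (fully open); "gripper_force": force on a finger pad.
Only numpy, scipy, OpenCV 4.12 (cv2) and the standard library are available. Lean on these libraries where they do the work, as an engineer would, in place of code of your own. Each camera call takes 0.05 s, during which the arm holds its last target. There are 200 camera calls.

## Working session

There is one attempt and no reset: what is moved stays moved. The work goes in short steps, Python scripts to look and compute and a shell command to move; the robot and the scene stay as the last step left them, time stands still between calls to the robot, and variables do not carry over. Pictures are saved under pics/ and viewed, at most 10 in all, crops included, and the job is handed in when it is done.

```bash
mkdir -p pics; cat > h.py <<'E'
import numpy as np,cv2
from cell import readout,vision
def world(im):
    K=np.array(im["camera_matrix"]);z=im["z_map"];v,u=np.mgrid[:z.shape[0],:z.shape[1]]
    x=(u-K[0,2])/K[0,0]*z;y=(v-K[1,2])/K[1,1]*z
    R=np.array(im["rotation"])
    if R.shape!=(3,3): R=cv2.Rodrigues(R.astype(float))[0]
    return np.stack([x,-y,-z],-1)@R.T+np.array(im["position"]),z>0
E
python3 - <<'E'
from h import *
s=readout.observe();print({k:np.round(v,3) for k,v in s.items()})
a=[]
for n in("top","scene"):
    im=vision.get_image(n);np.savez(n,**im);cv2.imwrite(f"pics/{n}0.png",im["pixels"]);print(n,im["position"])
im=dict(np.load("top.npz"));W,ok=world(im)
m=(ok&(W[...,2]>.02)&(W[...,2]<.12)).astype(np.uint8)
n,l,st,c=cv2.connectedComponentsWithStats(m)
for i in range(1,n):
    if st[i,4]>60:
        p=W[l==i];h=np.percentile(p[:,2],90);t=p[p[:,2]>h-.008]
        print(st[i],c[i].round(),"h",h.round(3),"lo",t.min(0).round(3),"hi",t.max(0).round(3),"mid",((t.min(0)+t.max(0))/2).round(3))
E
```

```text
{'clock': np.float64(0.0), 'joints': array([ 1.016,  0.435,  0.025,  1.574, -0.012,  1.134, -0.075]), 'dq': array([ 0.001,  0.   ,  0.   ,  0.001,  0.   , -0.   , -0.001]), 'joint_efforts': array([ 0.0000e+00, -6.6785e+01,  9.8500e-01, -3.1445e+01, -6.0000e-02,
        4.3000e-02,  0.0000e+00]), 'position': array([ 0.273, -0.562,  0.226]), 'ee_rot': array([-3.06e+00, -7.03e-01,  1.00e-03]), 'force': array([0.756, 0.262, 0.146]), 'ft_torque': array([-0.006,  0.   , -0.024]), 'gripper_force': np.float64(0.0), 'width': np.float64(1.001)}
top [0.24136263 0.04233501 1.22763841]
scene [ 1.03853476 -0.29665462  0.70993554]
[ 325   67  143   43 2108] [396.  88.] h 0.048 lo [ 0.83  -0.403  0.04 ] hi [ 0.927 -0.115  0.055] mid [ 0.878 -0.259  0.047]
[394 117  31  34 753] [409. 134.] h 0.096 lo [ 0.703 -0.328  0.088] hi [ 0.762 -0.271  0.103] mid [ 0.732 -0.299  0.096]
[   0  126   89   98 6070] [ 39. 173.] h 0.032 lo [0.497 0.546 0.024] hi [0.762 0.776 0.04 ] mid [0.63  0.661 0.032]
[228 131  98  17 587] [276. 139.] h 0.033 lo [ 0.708 -0.085  0.025] hi [0.75  0.172 0.038] mid [0.729 0.043 0.03
[... 243 characters left out ...]
 ]
[ 148  193   48   46 1684] [172. 216.] h 0.072 lo [0.458 0.25  0.064] hi [0.567 0.36  0.077] mid [0.513 0.305 0.07 ]
[ 262  215   45   47 1648] [284. 238.] h 0.072 lo [ 0.403 -0.029  0.064] hi [0.512 0.078 0.076] mid [0.458 0.024 0.07 ]
[200 242  34  41 472] [215. 263.] h 0.086 lo [0.35  0.148 0.078] hi [0.424 0.223 0.091] mid [0.387 0.186 0.085]
[   0  258   70  105 5488] [ 28. 309.] h 0.086 lo [0.164 0.559 0.078] hi [0.4   0.699 0.095] mid [0.282 0.629 0.087]
[ 107  284   52   48 1900] [132. 308.] h 0.072 lo [0.233 0.33  0.064] hi [0.342 0.44  0.077] mid [0.288 0.385 0.07 ]
[261 391  66  29 783] [292. 406.] h 0.105 lo [ 0.051 -0.054  0.099] hi [0.077 0.057 0.119] mid [0.064 0.001 0.109]
```

View pics/top0.png

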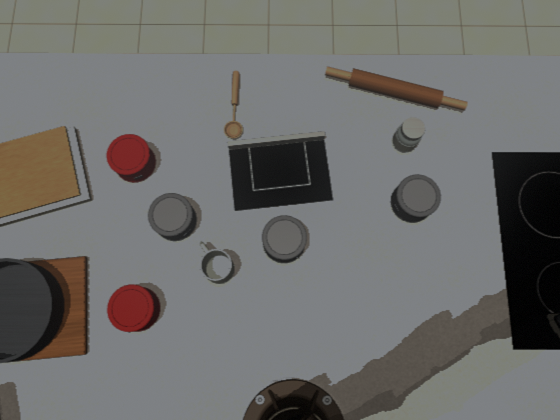

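View pics/scene0.png

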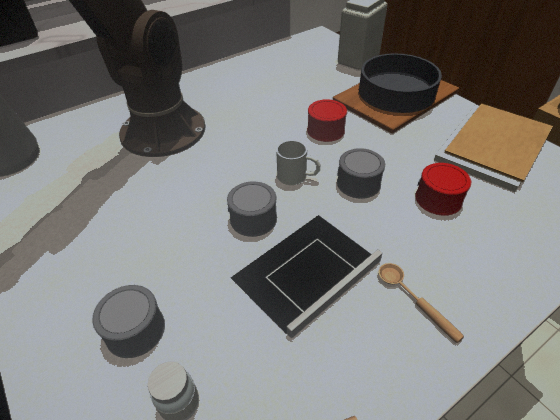

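Top view: the grey tins are at (417,197), (172,216) and (284,238), and these fit the description. The red look-alikes at (130,157) and (132,308) are to be left alone. The mug is at (217,265), the jar at (409,134), and the plate is centred near (280,172) with its upstand along row ~139. The scene view agrees.

```bash
python3 - <<'E'
from h import *
im=dict(np.load("top.npz"));W,ok=world(im);px=im["pixels"]
m=ok&(abs(W[...,2])<.006)&(px.max(2)<40)&(W[...,0]>.5)&(W[...,0]<.78)&(abs(W[...,1]-.043)<.18)
def quad(m):
    n,l,st,c=cv2.connectedComponentsWithStats(cv2.morphologyEx(m.astype(np.uint8),cv2.MORPH_CLOSE,np.ones((5,5))))
    k=1+np.argmax(st[1:,4]);p=W[(l==k)&m][:,:2].astype(np.float32)
    r=cv2.minAreaRect(p);return r,cv2.boxPoints(r)
print("glass",*quad(m),sep="\n")
u=ok&(W[...,2]>.025)&(W[...,2]<.04)&(W[...,0]>.69)&(W[...,0]<.77)&(abs(W[...,1]-.043)<.2)
print("upstand",*quad(u),sep="\n")
s=readout.observe();print(cv2.Rodrigues(s["ee_rot"])[0].round(3))
cv2.imwrite("pics/crop0.png",cv2.resize(px[110:290,140:450],None,fx=2.5,fy=2.5,interpolation=cv2.INTER_CUBIC))
E
```

```text
glass
((0.6401431560516357, 0.03428521752357483), (0.17068755626678467, 0.25511395931243896), 6.759373664855957)
[[ 0.5403791   0.15091063]
 [ 0.570406   -0.10243009]
 [ 0.7399072  -0.0823402 ]
 [ 0.7098803   0.17100053]]
upstand
((0.7288274765014648, 0.04380450397729874), (0.017116911709308624, 0.25870299339294434), 6.677731513977051)
[[ 0.7052855   0.17128325]
 [ 0.73536867 -0.08566468]
 [ 0.75236946 -0.08367424]
 [ 0.7222863   0.17327368]]
[[ 0.9    0.436 -0.001]
 [ 0.436 -0.9    0.001]
 [-0.    -0.001 -1.   ]]
```

View pics/crop0.png

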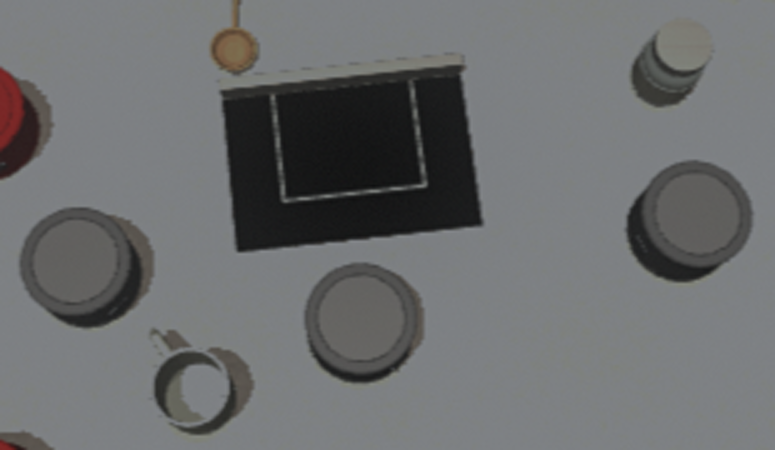

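The enlarged crop confirms the three plain grey tins at crop (78,255), (362,315) and (693,215). It also shows the zone centred on the plate axis. The plate is yawed about +6.7°, so the target centre is about (0.669, 0.037). I'll feel the right-hand tin first, since a push on it also moves it towards the plate.

```bash
python3 -m creep '[[0,0,0.2,-1,0.65],[0,0,0.2,-1,0.65],[0,0,0.2,-1,0.65],[0,0,0.2,-1,0.65],[0,0,0.2,-1,0.65],[0,0,0.2,-1,0.65],[0,0,0.2,-1,0.65],[0,0,0.2,-1,0.65],[0,0,0.2,-1,0.65],[0,0,0.2,-1,0.65],[0,0,0,-1,0.65],[0,0,0,-1,0.65]]' 10
python3 -m creep '[[0.6,0.8,0,-1,0.65],[0.6,0.8,0,-0.7,0.65],[0.6,0.8,0,0,0.65],[0.6,0.8,0,0,0.65],[0.6,0.8,0,0,0.65],[0.6,0.8,0,0,0.65],[0.6,0.8,0,0,0.65],[0.6,0.6,0,0,0.65],[0,0,0,0,0.65],[0,0,0,0,0.65]]'
python3 -c "
from h import *
s=readout.observe();print(cv2.Rodrigues(s['ee_rot'])[0].round(3),s['force'],s['position'],s['width'])"
```

```text
clock: 1.6
position: [0.2726, -0.562, 0.1461]
ee_rot: [-2.508, -1.89, -0.0]
force: [-0.7, -1.0, -1.5]
width: 0.648
gripper_force: 0.0
clock: 2.85
position: [0.5506, -0.4196, 0.1462]
ee_rot: [-2.394, -2.033, 0.002]
force: [0.1, -0.6, 0.0]
width: 0.656
gripper_force: 0.0
[[ 0.162  0.987 -0.001]
 [ 0.987 -0.162 -0.   ]
 [-0.    -0.001 -1.   ]] [ 0.12613788 -0.63610263  0.02766514] [ 0.55064986 -0.41956368  0.1462173 ] 0.6562054945189747
```

```bash
python3 -m creep '[[0,-0.09,0.6,0,0.65],[0,0,0.6,0,0.65],[0,0,0.6,0,0.65],[0,0,0.6,0,0.65],[0,0,0.62,0,0.65],[0.2,0,0,0,0.65],[0.2,0,0,0,0.65],[0.2,0,0,0,0.65],[0.2,0,0,0,0.65]]'
for i in 1 2 ; do python3 -m creep '[[0.2,0,0,0,0.65],[0.2,0,0,0,0.65]]'|sed -n '2p;4p'; done
for i in 1 2 3 4 ; do python3 -m creep '[[0.2,0,0,0,0.65]]'|sed -n '2p;4p'; done
```

```text
clock: 3.98
position: [0.5537, -0.3864, 0.027]
ee_rot: [2.393, 2.033, 0.001]
force: [-0.7, 0.5, 0.3]
width: 0.649
gripper_force: 0.0
position: [0.5559, -0.3706, 0.0261]
force: [0.1, -0.3, 0.7]
position: [0.5583, -0.3553, 0.026]
force: [-1.1, -0.9, 0.3]
position: [0.5596, -0.3473, 0.026]
force: [-1.2, -2.0, -0.2]
position: [0.5609, -0.3392, 0.0259]
force: [-0.6, -1.3, 1.8]
position: [0.5622, -0.3312, 0.026]
force: [-0.3, -1.6, 0.3]
position: [0.5635, -0.3233, 0.0259]
force: [-0.9, -1.1, 0.9]
```

```bash
python3 -m creep '[[-0.5,0,0,0,0.65],[-0.5,0,0,0,0.65],[0,0,-0.75,0,0.65],[0,0,-0.75,0,0.65],[0.7,-0.4,-0.75,0,0.65],[0.7,-0.4,-0.75,0,0.65],[0.7,-0.4,0,0,0.65],[0.7,-0.4,0,0,0.65],[0.7,-0.4,0,0,0.65],[0.7,-0.4,0,0,0.65],[0.7,-0.4,0,0,0.65],[0.7,-0.4,0,0,0.65]]'|sed -n '1,4p'
python3 -m creep '[[0.7,-0.4,0,0,0.65],[0.5,-0.4,0,0,0.65],[0,0,0.75,0,0.65],[0,0,0.75,0,0.65],[0,0,0.75,0,0.65],[0,0,0.75,0,0.65],[0,0,0,0,0.65]]'|sed -n '1,4p'
for i in 1 2 3 4 5 6 7 8 9; do python3 -m creep '[[0.2,0,0,0,0.65]]'|sed -n '2p;4p'; done
```

```text
clock: 6.48
position: [0.4667, -0.1224, 0.1461]
ee_rot: [2.397, 2.03, -0.0]
force: [-0.3, 0.2, 0.6]
clock: 7.35
position: [0.442, -0.0702, 0.0246]
ee_rot: [-2.395, -2.03, 0.004]
force: [0.1, 0.5, -0.1]
position: [0.445, -0.062, 0.0266]
force: [0.5, 0.3, -0.3]
position: [0.4468, -0.0528, 0.0271]
force: [1.2, 1.0, -0.1]
position: [0.4478, -0.0445, 0.0268]
force: [0.0, 0.2, 0.4]
position: [0.4487, -0.0366, 0.0264]
force: [0.7, 0.4, 0.9]
position: [0.4496, -0.029, 0.0261]
force: [-1.2, -1.3, 0.1]
position: [0.4509, -0.0214, 0.026]
force: [-0.5, -2.4, 1.8]
position: [0.4523, -0.0134, 0.0259]
force: [-1.1, -2.5, 2.1]
position: [0.4536, -0.0054, 0.026]
force: [-0.4, -2.2, 1.8]
position: [0.4549, 0.0025, 0.0259]
force: [-0.6, -1.8, 1.9]
```

```bash
python3 -m creep '[[-0.5,0,0,0,0.65],[-0.5,0,0,0,0.65],[0,0,-1,0,0.65],[0,0,-1,0,0.65],[0,0,-1,0,0.65],[1,0.2,0,0,0.65],[1,0,0,0,0.65],[1,0,0,0,0.65],[1,0,0,0,0.65],[1,0,0,0,0.65],[1,0,0,0,0.65],[1,0,0,0,0.65]]'|sed -n '1,4p'
python3 -m creep '[[1,0,0,0,0.65],[1,0,0,0,0.65],[1,0,0,0,0.65],[0.7,0,0,0,0.65],[0,0,0,0,0.65],[0,0,0.75,0,0.65],[0,0,0.75,0,0.65],[0,0,0.75,0,0.65],[0,0,0.75,0,0.65],[0,0,0,0,0.65]]'|sed -n '1,4p'
for i in 1 2 3 4 5 6 7 8 9; do python3 -m creep '[[-0.2,0,0,0,0.65]]'|sed -n '2p;4p'; done
```

```text
clock: 9.98
position: [0.5013, 0.2398, 0.1457]
ee_rot: [-2.394, -2.034, -0.0]
force: [0.6, -0.5, 0.1]
clock: 11.22
position: [0.5239, 0.3816, 0.0236]
ee_rot: [2.395, 2.033, -0.008]
force: [0.3, 0.5, -0.3]
position: [0.5244, 0.3764, 0.027]
force: [0.1, 0.4, 0.1]
position: [0.5236, 0.3677, 0.0274]
force: [-0.6, -0.7, -0.5]
position: [0.5221, 0.3594, 0.027]
force: [0.2, -0.7, 0.5]
position: [0.5209, 0.3532, 0.027]
force: [1.4, 5.2, 1.1]
position: [0.5195, 0.3458, 0.0269]
force: [0.4, 5.4, -0.0]
position: [0.5183, 0.3381, 0.027]
force: [1.2, 5.9, 0.9]
position: [0.517, 0.3302, 0.027]
force: [0.9, 5.5, 0.5]
position: [0.5157, 0.3223, 0.027]
force: [0.4, 5.3, 1.4]
position: [0.5144, 0.3144, 0.027]
force: [1.5, 5.7, 0.8]
```

The third (left) tin pushes back at about 5.5 N, against 1–2 N for the other two, so it is the full one. I'll slide it diagonally to just in front of the upstand.

```bash
python3 -m creep '[[0.5,0,0,0,0.65],[0.5,0,0,-0.6,0.65],[0,0,0,-1,0.65],[0,0,0,-1,0.65],[0,0,0,-1,0.65],[0,0,0,-1,0.65],[0,0,0,-1,0.65],[0,0,0,-1,0.65],[0,0,0,-1,0.65],[0,0,0,-1,0.65],[0,0,0,-1,0.65],[0,0,0,0,0.65]]'|sed -n '1,4p'
python3 -m creep '[[0,-0.5,0,0,0.65],[0,-0.5,0,0,0.65],[0,-0.5,0,0,0.65],[0,0,0,0,0.65]]'|sed -n '1,4p'
python3 - <<'E'
from h import *
s=readout.observe();print(cv2.Rodrigues(s['ee_rot'])[0][:,0].round(3),s['joints'].round(2))
im=vision.get_image("top");W,ok=world(im);cv2.imwrite("pics/t1.png",im["pixels"])
m=(ok&(W[...,2]>.064)&(W[...,2]<.076)&(W[...,0]>.3)&(W[...,0]<.62)).astype(np.uint8)
n,l,st,c=cv2.connectedComponentsWithStats(m)
for i in range(1,n):
    if st[i,4]>300:
        p=W[l==i];print(c[i].round(),cv2.minEnclosingCircle(p[:,:2].astype(np.float32)))
E
```

```text
clock: 13.85
position: [0.5202, 0.3536, 0.0257]
ee_rot: [-1.59, -2.709, -0.0]
force: [-0.7, -0.2, 0.0]
clock: 14.35
position: [0.4668, 0.3232, 0.026]
ee_rot: [-1.592, -2.708, 0.001]
force: [-0.0, -0.0, 1.2]
[-0.487  0.874 -0.   ] [-0.33  0.65 -0.52  1.88  0.46  0.74 -0.61]
[401. 193.] ((0.572483241558075, -0.2660617530345917), 0.05569910630583763)
[131. 294.] ((0.3030950725078583, 0.3849285840988159), 0.05243373289704323)
```

```bash
python3 -m creep '[[-0.25,0,0,0,0.65],[-0.25,0,0,0,0.65],[-0.25,0,0,0,0.65],[-0.25,0,0,0,0.65],[-0.25,0,0,0,0.65],[-0.25,0,0,0,0.65],[-0.25,0,0,0,0.65],[-0.25,0,0,0,0.65],[-0.25,0,0,0,0.65],[-0.25,0,0,0,0.65],[-0.25,0,0,0,0.65],[-0.25,0,0,0,0.65]]'|sed -n '1,4p'
python3 -m creep '[[-0.25,0,0,0,0.65],[-0.25,0,0,0,0.65],[-0.25,0,0,0,0.65],[-0.25,0,0,0,0.65],[-0.25,0,0,0,0.65],[-0.25,0,0,0,0.65],[-0.25,0,0,0,0.65],[-0.25,0,0,0,0.65]]'|sed -n '1,4p'
python3 - <<'E'
from h import *
im=vision.get_image("scene");W,ok=world(im);cv2.imwrite("pics/s2.png",im["pixels"])
E
```

```text
clock: 15.9
position: [0.5265, 0.2175, 0.0259]
ee_rot: [-1.593, -2.708, 0.0]
force: [-1.5, 5.0, -0.7]
clock: 16.9
position: [0.5653, 0.1476, 0.0259]
ee_rot: [-1.592, -2.708, 0.0]
force: [-2.8, 4.3, 0.1]
```

View pics/s2.png

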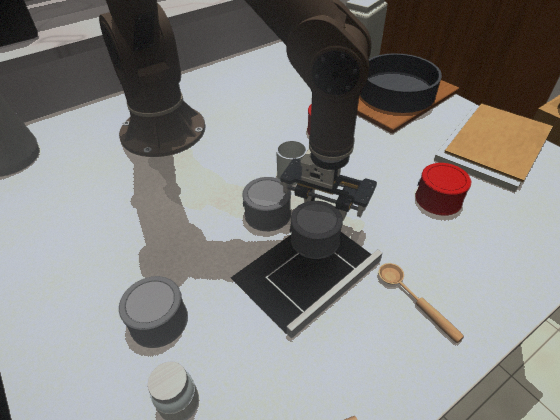

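The full tin at (316,230) is caged between the fingers and moving onto the glass. The empty tin at (267,202) is clear of it, and the mug and jar are undisturbed. I'll continue to the plate axis.

```bash
python3 -m creep '[[-0.25,0,0,0,0.65],[-0.25,0,0,0,0.65],[-0.25,0,0,0,0.65],[-0.25,0,0,0,0.65],[-0.25,0,0,0,0.65],[-0.25,0,0,0,0.65],[-0.2,0,0,0,0.65],[-0.1,0,0,0,0.65],[-0.1,0,0,0,0.65],[0,0,0,0,0.65]]'|sed -n '1,4p'
python3 -m creep '[[0.5,0,0,0,0.65],[0.5,0,0,0,0.65],[0,0,-1,0,0.65],[0,0,-1,0,0.65],[0,0,-1,0,0.65],[0.8,0,0,0,0.65],[1,0,0,0,0.65],[1,0,0,0,0.65],[1,0,0,0,0.65]]'|sed -n '1,4p'
cat > look.py <<'E'
from h import *
import sys
im=vision.get_image("scene");W,ok=world(im);cv2.imwrite("pics/%s.png"%sys.argv[1],im["pixels"])
im=vision.get_image("top");W2,ok2=world(im);cv2.imwrite("pics/%st.png"%sys.argv[1],im["pixels"])
O=np.array([.7233,.0432]);a=np.deg2rad(6.7);X=np.array([np.cos(a),np.sin(a)]);Y=np.array([-X[1],X[0]])
for W,ok in((W,ok),(W2,ok2)):
  m=(ok&(W[...,2]>.062)&(W[...,2]<.078)&(W[...,0]>.3)).astype(np.uint8)
  n,l,st,c=cv2.connectedComponentsWithStats(m)
  for i in range(1,n):
    if st[i,4]>300:
        p=W[l==i];k,r=cv2.minEnclosingCircle(p[:,:2].astype(np.float32));d=np.array(k)-O
        print(c[i].round(),np.round(k,4),round(r,4),"plate",round(d@X,4),round(d@Y,4))
E
python3 look.py s3
```

```text
clock: 18.2
position: [0.6021, 0.0813, 0.0259]
ee_rot: [1.593, 2.708, -0.001]
force: [-1.3, 2.7, -0.2]
clock: 19.32
position: [0.507, 0.2516, 0.1461]
ee_rot: [1.59, 2.709, -0.0]
force: [0.0, 0.3, -0.1]
[446. 179.] [0.6709 0.4184] 0.0561 plate -0.0083 0.3787
[266. 194.] [0.4675 0.059 ] 0.0565 plate -0.2522 0.0455
[302. 246.] [0.631  0.0322] 0.0556 plate -0.0929 -0.0001
[150. 303.] [ 0.5743 -0.2677] 0.0559 plate -0.1843 -0.2914
[176. 398.] [ 0.7362 -0.3018] 0.0326 plate -0.0275 -0.3441
[280. 170.] [0.6285 0.0333] 0.0563 plate -0.0954 0.0012
[401. 192.] [ 0.5726 -0.2667] 0.0558 plate -0.1858 -0.2902
[131. 294.] [0.3031 0.3849] 0.0527 plate -0.3775 0.3884
```

```bash
python3 -m creep '[[0,0,0,1,0.65],[0,0,0,1,0.65],[0,0,0,1,0.65],[0,0,0,1,0.65],[0,0,0,1,0.65],[0,0,0,1,0.65],[0,0,0,1,0.65],[0,0,0,1,0.65],[0,0,0,1,0.65],[0,0,0,1,0.65],[0,0,0,1,0.65],[0,0,0,1,0.65]]'|sed -n '1,4p'
python3 -m creep '[[0,0,0,1,0.65],[0,0,0,1,0.65],[0,0,0,1,0.65],[0,0,0,1,0.65],[0,0,0,1,0.65],[0,0,0,1,0.65],[0,0,0,1,0.65],[0,0,0,1,0.65],[0,0,0,1,0.65],[0,0,0,1,0.65],[0,0,0,1,0.65],[0,0,0,1,0.65]]'|sed -n '1,4p'
python3 -m creep '[[0,0,0,1,0.65],[0,0,0,1,0.65],[0,0,0,1,0.65],[0,0,0,1,0.65],[0.1,0.8,0,0.1,0.65],[0.1,0.8,0,0,0.65],[0.1,0.8,0,0,0.65],[0.1,0.8,0,0,0.65],[0.1,0.8,0,0,0.65],[0,0.8,0,0,0.65],[0,0.8,0,0,0.65],[0,0.2,0,0,0.65]]'|sed -n '1,4p'
python3 -m creep '[[0,0,0,0,0.65]]'|sed -n 2p
python3 -c "
from h import *
s=readout.observe();R=cv2.Rodrigues(s['ee_rot'])[0];d=np.array([.555,.0245,.026])-s['position'];print(R[:,0].round(3),(R.T@d/.04).round(2),s['joints'].round(2))"
```

```text
clock: 20.92
position: [0.508, 0.25, 0.1459]
ee_rot: [2.557, 1.824, -0.0]
force: [-0.1, -0.4, 0.2]
clock: 22.42
position: [0.508, 0.25, 0.1459]
ee_rot: [3.078, 0.626, -0.0]
force: [0.7, -0.6, 0.7]
clock: 23.92
position: [0.5555, 0.0196, 0.1459]
ee_rot: [3.135, 0.179, -0.0]
force: [-0.1, 0.2, -0.2]
position: [0.5555, 0.0221, 0.1459]
[ 0.993  0.116 -0.   ] [-0.01 -0.06  3.  ] [-0.05  0.41 -0.11  1.83  0.06  0.9  -1.65]
```

```bash
python3 -m creep '[[0,-0.06,0.75,0,0.65],[0,0,0.75,0,0.65],[0,0,0.75,0,0.65],[0,0,0.75,0,0.65],[0,0,0,0,0.65],[0.2,0,0,0,0.65],[0.2,0,0,0,0.65],[0.2,0,0,0,0.65],[0.2,0,0,0,0.65],[0.2,0,0,0,0.65],[0.1,0,0,0,0.65],[0.05,0,0,0,0.65]]'|sed -n '1,4p'
for i in 1 2 3; do python3 -m creep '[[0.05,0,0,0,0.65]]'|sed -n '2p;4p'; done; python3 look.py s4
```

```text
clock: 25.55
position: [0.5994, 0.0289, 0.0265]
ee_rot: [3.136, 0.183, -0.006]
force: [-10.2, -0.5, 10.2]
position: [0.6011, 0.0291, 0.0265]
force: [-10.1, -0.8, 9.3]
position: [0.6032, 0.0293, 0.0265]
force: [-11.4, -0.8, 8.6]
position: [0.6052, 0.0296, 0.0265]
force: [-10.5, -1.6, 9.5]
[446. 179.] [0.6711 0.4194] 0.0562 plate -0.008 0.3797
[260. 196.] [0.4672 0.0581] 0.0559 plate -0.2526 0.0446
[314. 256.] [0.6567 0.0376] 0.0613 plate -0.0668 0.0022
[150. 303.] [ 0.5748 -0.2673] 0.0558 plate -0.1838 -0.2911
[176. 398.] [ 0.7362 -0.3018] 0.0324 plate -0.0275 -0.3442
[128. 154.] [0.6685 0.4209] 0.0561 plate -0.0104 0.3815
[401. 192.] [ 0.5723 -0.2674] 0.056 plate -0.1862 -0.2909
[261. 235.] [0.4636 0.0656] 0.0548 plate -0.2553 0.0526
[131. 294.] [0.3053 0.3846] 0.0526 plate -0.3753 0.3878
```

```bash
python3 -c "
import cv2
a=cv2.imread('pics/s4.png');cv2.imwrite('pics/s4c.png',cv2.resize(a[150:350,200:400],None,fx=3,fy=3,interpolation=cv2.INTER_CUBIC))"
```

```text
(no output)
```

View pics/s4c.png

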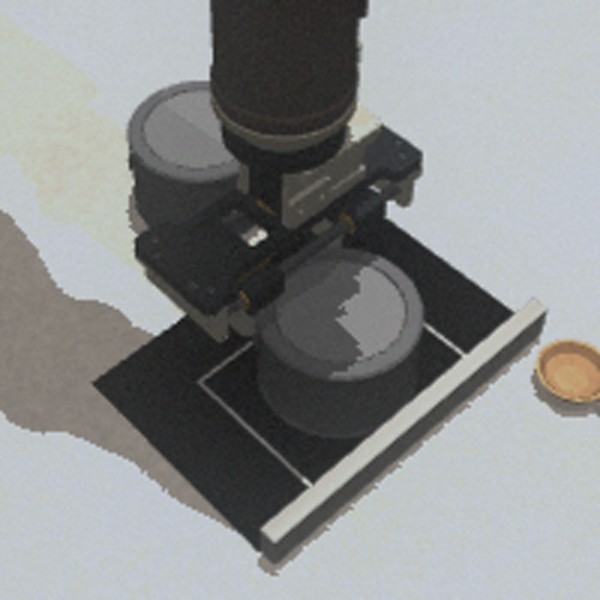

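The tin at crop (340,320) is upright between the side lines and about 1 cm short of the upstand. I'll creep in and watch the force.

```bash
for i in 1 2 3; do python3 -m creep '[[0.04,0,0,0,0.65]]'|sed -n '2p;4p'; done; for i in 1 2 3 ; do python3 -m creep '[[0.02,0,0,0,0.65]]'|sed -n '2p;4p'; done;python3 look.py s5|grep 'plate -0.0[56]'
```

```text
position: [0.6067, 0.0297, 0.0265]
force: [-11.1, -1.1, 9.5]
position: [0.6084, 0.03, 0.0265]
force: [-9.8, -1.4, 8.0]
position: [0.61, 0.0301, 0.0265]
force: [-11.4, -0.6, 9.1]
position: [0.6109, 0.0302, 0.0266]
force: [-10.0, -1.1, 8.6]
position: [0.6116, 0.0303, 0.0265]
force: [-9.8, -0.5, 8.9]
position: [0.6124, 0.0304, 0.0265]
force: [-11.2, -1.5, 8.8]
[317. 258.] [0.6657 0.0392] 0.0607 plate -0.0576 0.0027
```

```bash
for i in 1 2 3 4 5; do python3 -m creep '[[0.02,0,0,0,0.65]]'|sed -n '2p;4p'; done
```

```text
position: [0.613, 0.0305, 0.0265]
force: [-13.1, -1.7, 10.8]
position: [0.613, 0.0305, 0.0265]
force: [-15.5, -1.0, 14.7]
position: [0.613, 0.0304, 0.0264]
force: [-18.3, -2.3, 16.7]
position: [0.6131, 0.0304, 0.0264]
force: [-20.4, -1.8, 17.2]
position: [0.6131, 0.0304, 0.0263]
force: [-23.9, -1.7, 20.7]
```

It touched the upstand at TCP x = 0.613, with the force rising gently. I'll back off and check.

```bash
python3 -m creep '[[-0.1,0,0,0,0.65],[-0.3,0,0,0,0.65],[-0.3,0,0,0,0.65],[0,0,-0.6,0,0.65],[0,0,-1,0,0.65],[0,0,-1,0,0.65],[-0.6,0,-0.5,0,0.65],[-0.8,0,0,0,0.65],[-0.8,0,0,0,0.65],[-0.8,0,0,0,0.65],[0,0,0,0,0.65]]'|sed -n '1,4p'; python3 look.py s6
```

```text
clock: 28.88
position: [0.4689, 0.0135, 0.1501]
ee_rot: [3.136, 0.183, -0.001]
force: [0.3, -0.4, 0.5]
[333. 115.] [0.3055 0.3808] 0.0518 plate -0.3755 0.384
[446. 179.] [0.6708 0.4187] 0.0563 plate -0.0083 0.3791
[266. 194.] [0.4669 0.0583] 0.0561 plate -0.2529 0.0449
[316. 257.] [0.67   0.0364] 0.0555 plate -0.0537 -0.0005
[150. 303.] [ 0.5749 -0.2674] 0.0557 plate -0.1836 -0.2911
[176. 398.] [ 0.7366 -0.3016] 0.0326 plate -0.027 -0.344
[128. 154.] [0.6689 0.4195] 0.0561 plate -0.0102 0.3801
[401. 192.] [ 0.5729 -0.2658] 0.0555 plate -0.1854 -0.2893
[266. 245.] [0.4373 0.0703] 0.0449 plate -0.2809 0.0603
[131. 294.] [0.3019 0.3846] 0.0517 plate -0.3787 0.3883
```

View pics/s6.png

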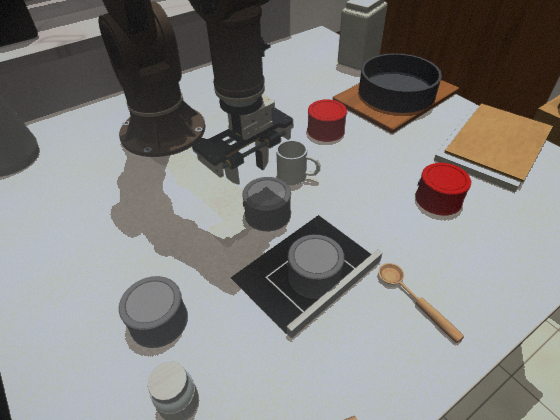

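The full tin at (316,257) stands against the upstand, centred in the zone at plate (-0.054, 0.000). The empty tins at (266,194) and (150,303) are off the plate, the mug and jar are in place, and the arm is clear.

```bash
python3 -c "
from cell import sign_off;print(sign_off())"
```

```text
the job is handed in; nothing more can be done
None
```

I found the full tin by feel (about 5.5 N to push, against 1–2 N for the other two) and slid it gently against the upstand, within about 1 mm of the zone's middle line by camera; the empty tins are off the plate, the mug and jar untouched, and the job was handed in at about 29 s with no verdict returned.

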